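Move a charged capacitor with insulated tongs

ROBOT

A 6-joint arm with a two-finger parallel gripper is mounted at the origin on the work surface. World frame = base frame: x ahead of the robot, y to its left, z up, the work surface at z = 0. Lengths are in m, angles in rad, forces in N, time in s.
With the tool pointing down it reaches from about 0.3 to 0.875 m from the base axis. Payload 6.4 kg.
Tool frame: the origin (TCP) lies at the very end of the fingers, on their centre line; the grasp point (between the pads) lies grip_point_offset behind it (grip_point_offset is the distance from the TCP to the grasp point, in m); x points along the fingers, y is the direction in which the jaws open and shut, and the axes are right-handed (so a half turn about x gives the same grasp; the last joint's range is limited). The gripper opens to 85 mm and grips with 20 to 120 N. Pads are 22 mm wide; open, the fingers measure 114 mm over their backs; the gripper's body (76 mm by 85 mm) begins 54 mm behind the grasp point. The pads swing forward as they close: fully open they stand 13 mm farther back than shut.
Start: joints at [-0.206, 0.181, 1.607, -0, 1.354, -0.206], TCP at [0.575, 0, 0.231] pointing down, gripper open.
Joint ranges: [-2.99, 2.99], [-0.89, 2.07], [0.3, 2.58], [-1.14, 4.28], [0, 2.63], [-3.12, 3.12]. Speed limits (rad/s): [2.57, 2.57, 3.01, 3.14, 3.14, 3.14].

INTERFACE

Orientations are given as a unit quaternion [x, y, z, w].
In Python, from bench import get_state, grab_frame, calibration, sign_off, grip_point_offset gives the robot as it stands.
- The arm moves only by the tool send_rows, never from a script. Its argument "motion" is a list of rows, each an object of numbers: "x", "y", "z": the shift along the tool's x, y, z in mm; "ax", "ay", "az": the turn, a rotation vector about the tool's x, y, z in degrees; "claw": the opening in per cent of the stroke, from 0 (shut) to 100 (fully open). A call has 1 to 5 rows; each row is the pose to reach, as a shift and turn from the pose commanded when the call began, along the tool's axes at that moment; what a row does not reach only later rows make up. A row lasts 1/8 s, in which the tool goes at most 62.5 mm and 10.7 degrees, less where a joint would pass 70% of its speed; a pose out of reach is approached as far as the arm can. A call with a gripper value outside its range is refused whole. The fingers move at their own pace and stop on an object; the grip force is fixed at half the most. Time passes only in rows, so rows that repeat a pose let the fingers close. It gives the time, the measured TCP pose, the force and the opening at its end, in the units of the state.
- get_state(): the state, without advancing time (a new reading comes with each control period).
- grab_frame(name): name is "scene" or "side" or "wrist"; returns (picture, depth): 400x640x3 uint8, red, green, blue; 400x640 float32, m along the optical axis (not along the pixel's ray), 0 where there is no reading.
- calibration(name): a dict with "fx", "fy", "cx", "cy" (pixels), "R" (3x3) and "t" (3): a world point X has camera coordinates R X + t; the wrist camera has in their place "mount" (4x4, takes a point from camera to tool coordinates, whose origin is the TCP and whose axes are the tool frame's). Camera axes: x right, y down, z forward; pixel columns grow to the right and rows downward; lengths in m; the calibration is good to about 2 mm. A picture is of the moment at which its call begins: read the wrist's pose just before it. calibration takes no time and is no camera call.
- sign_off(): hands the job in, once; it reports no verdict.
The state is a dict: "time_s": time; "q": joint angles; "joint_velocities": joint speeds; "joint_torque": joint torques, N m; "tool_pos": TCP position; "ee_rot": TCP orientation; "force": force on the tool from outside, world axes, zero at the start; "torque": the same for the moment, N m; "finger_gap": opening from 0.0 (shut) to 1.0 (fully open).
Only numpy, scipy, OpenCV 4.12 (cv2) and the standard library are available. Lean on these libraries where they do the work, as an engineer would, in place of code of your own. Each camera call takes 0.05 s, during which the arm holds its last target.

TASK

The shortest of the three capacitor cans clipped on the amplifier chassis may still be charged. Take the sprung tongs from their wooden stand, squeeze them shut on that can, lift it out and lower it upright onto the brass disc of the black discharge block before opening the tongs, so that it stands wholly on the disc; never touch the can with the gripper itself. Then put the tongs back upright in their stand; leave the two taller cans and the meter as they are.

Things in the scene. Friction and masses are not known exactly. Their poses are not given: they have to be found in the camera images.
- chassis: Fixed aluminium amplifier chassis: flat-topped box 130 (x) x 340 (y, -130 to +210) x 40 mm high; origin on the table under the middle clip. On its top stand three steel clip rings (inner radius 21, outer 24, 10 mm high) at x = 0, y = -85, 0, +85, each holding a can loosely; a transformer 70 x 50 mm, 50 mm high, is fixed at y = 170.
- short_can: The can to move: plain aluminium cylinder, diameter 36, 62 mm high (the other two are 84), black foot band and two brass terminals on top, 60 to 125 g. Origin at the centre of its underside, z up its axis. It stands on the chassis top in any one of the three clips, whose rings hold only its lowest 10 mm.
- tall_can_a: A taller can that stays: aluminium cylinder, diameter 36, 84 mm high, in another clip. Origin at the centre of its underside, z up.
- tall_can_b: The second taller can that stays: as tall_can_a, in the remaining clip.
- discharge_block: Fixed low black block 110 (x) x 120 (y) x 18 mm; origin at the centre of its underside.
- disc_top (a point): Centre of the upper face of the brass disc in the middle of the discharge block: diameter 70 mm, 20 mm above the table.
- stand: Fixed open-topped wooden box for the tongs, outside 58 (x) x 112 (y) x 45 mm high, walls 6 and floor 5 mm thick, so inside 46 x 100 x 40 mm deep. Origin at the centre of its underside.
- tongs: Grey plastic sprung tongs, 121 mm high, 110 g, jaws down in the stand, along the stand's axes. This body is the bow joining the two arms at the top (z = 114 to 121 mm; pivots at y = +-15, z = 114.5): origin midway between the jaws' lower ends, z up to the bow, y from right to left arm: they close along y.
- tongs_grip (a point): Midway between the rubber grip plates on the arms (24 wide in x, 34 mm high), fixed to the bow at z = 80.5 mm: take the tongs here, closing along their y. Width over the plates: 48 mm free, 36 when shut on a 36 mm can. Springs push out with about 5 N at each plate open, 11 N shut. At 44 mm the tongs are held with jaws still 61 mm apart; to grip a can, squeeze with about 30 N.
- tongs_jaw (a point): Midway between the jaws at half height, fixed to the bow at z = 12.5 mm. Jaws span z = 0 to 27, are 34 mm wide (x), shallow upright Vs that centre a 36 mm can; free, they are 73 mm apart inside, 86 mm over all. Webs above the jaws (z 27 to 33) stop the can: overlap the can's top by 15 to 24 mm.
- tongs_left (a joint): Closing angle of the left arm about its pivot at the bow: 0 = open (free), 0.18 rad = shut on a 36 mm can, stop at 0.26. The right arm moves equally. Sprung towards 0.
- meter: Grey hand-held multimeter lying flat on the table, 150 x 78 x 30 mm (dial up to 37 mm). Origin at the centre of its underside.
Mind the look-alikes: they are no part of the job. Several things have the shape of the discharge_block; the one meant has the colours described above.

How it is judged:
By the outcome, as a careful person would: the job done as asked, in the order asked, and still so for the second after the job is handed in, with the robot touching nothing.
It also fails if it takes over 72 s, if anything falls off the work surface, if the arm or the gripper's body presses on something with over 40 N, if the wrist force passes 120 N, or if a joint passes its speed limit or range.

## Working session

There is one attempt and no reset: what is moved stays moved. The work goes in short steps, Python scripts to look and compute and a tool call to move; the robot and the scene stay as the last step left them, time stands still between calls to the robot, and variables do not carry over. Pictures are saved under pics/ and viewed, and the job is handed in when it is done.

Besides the shell and the picture viewer there is one more tool, called in YAML: its name, and indented under it one key for each argument. send_rows: Moves the arm, as the interface text tells. Its arguments: {"type":"object","properties":{"motion":{"type":"array"}},"required":["motion"]}

```bash
ls; mkdir -p pics; python3 - <<'E'
from bench import *
import bench,cv2
print(get_state()); print(grip_point_offset if not callable(grip_point_offset) else grip_point_offset())
for n in("scene","side","wrist"):
    p,d=grab_frame(n); cv2.imwrite(f"pics/{n}0.png",p[:,:,::-1])
    import numpy as np; np.save(f"pics/{n}0.npy",d); print(n,calibration(n))
E
```

```text
pics
{'time_s': 0.0, 'q': array([-2.06315549e-01,  1.81525243e-01,  1.60799784e+00,  6.64154916e-06,
        1.35380874e+00, -2.06315544e-01]), 'joint_velocities': array([-0.00157998, -0.00185026, -0.00048361,  0.00012851,  0.00126746,
       -0.00102423]), 'joint_torque': array([ 3.41415571e-04, -4.44869328e+01, -3.51340663e+01, -2.51131587e-04,
        9.11703974e-03,  3.43231875e-05]), 'tool_pos': array([5.74451502e-01, 1.25474599e-04, 2.30397956e-01]), 'ee_rot': array([ 0.49966559,  0.50051534, -0.50033475,  0.49948356]), 'force': array([ 0.14277211, -0.77109423, -0.13170155]), 'torque': array([0.00625603, 0.02641218, 0.01375945]), 'finger_gap': 1.000801089437517}
0.0187
scene {'fx': 503.16939808437337, 'fy': 503.16939808437337, 'cx': 314.14830636327054, 'cy': 203.96756671923865, 'R': array([[-0.63171449,  0.77493989,  0.02012377],
       [ 0.43287276,  0.37416606, -0.8201347 ],
       [-0.64308473, -0.50937995, -0.57181649]]), 't': array([ 0.34729235, -0.14070039,  1.46532635])}
side {'fx': 378.2574547332069, 'fy': 378.2574547332069, 'cx': 314.5462163065326, 'cy': 202.906557585604, 'R': array([[-0.74258981, -0.66970686,  0.00728694],
       [-0.50659122,  0.5545392 , -0.66019059],
       [ 0.43809327, -0.49394231, -0.75106277]]), 't': array([0.38180013, 0.35974542, 0.59408295])}
wrist {'fx': 311.929336443426, 'fy': 311.929336443426, 'cx': 323.9383954603655, 'cy': 204.00529411629708, 'mount': array([[-4.10524741e-05, -3.26656446e-01,  9.45143145e-01,
        -1.41704280e-01],
       [ 9.99999622e-01, -8.34381412e-04, -2.44940260e-04,
         3.71095253e-04],
       [ 8.68621187e-04,  9.45142778e-01,  3.26656357e-01,
        -8.43654326e-02],
       [ 0.00000000e+00,  0.00000000e+00,  0.00000000e+00,
         1.00000000e+00]])}
```

View pics/scene0.png

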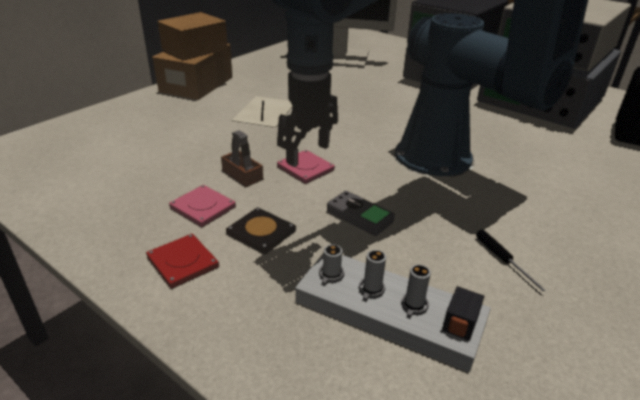

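View pics/side0.png

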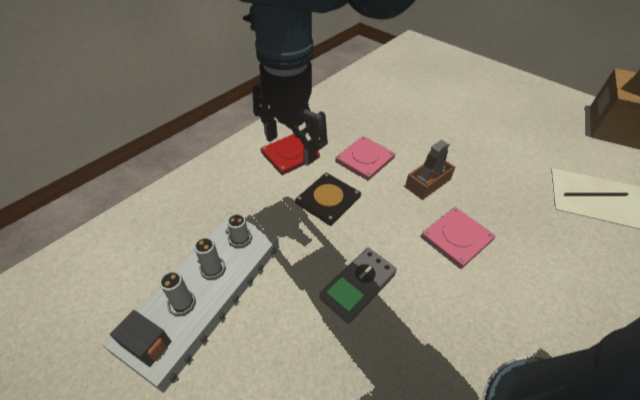

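View pics/wrist0.png

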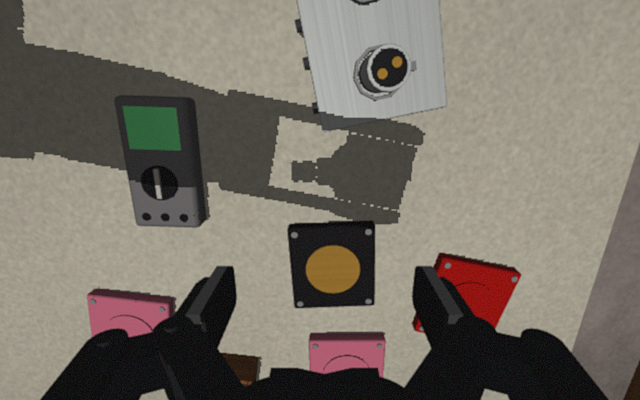

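The scene view shows the chassis with three cans at scene px (332,262), (374,272) and (418,288). The can at (332,262), at the end away from the transformer, looks shortest. There are four block shapes: the black one with a brass disc at (261,229), pink ones at (203,204) and (306,165), and a red one at (182,258). Only the black one fits. The tongs in their stand are at (241,160). Next I'll measure these from depth.

```bash
cat > h.py <<'E'
import numpy as np,cv2
from bench import *
from scipy.spatial.transform import Rotation as Ro
def cloud(n,d,st=None):
    c=calibration(n); v,u=np.mgrid[0:400,0:640]
    P=np.stack([(u-c['cx'])/c['fx']*d,(v-c['cy'])/c['fy']*d,d],-1)
    if n=='wrist':
        M=c['mount']; P=P@M[:3,:3].T+M[:3,3]
        R=Ro.from_quat(st['ee_rot']).as_matrix(); P=P@R.T+st['tool_pos']
    else: P=(P-c['t'])@c['R']
    P[d<=0]=np.nan
    return P
def proj(n,X,st=None):
    c=calibration(n); X=np.atleast_2d(X)
    if n=='wrist':
        M=c['mount'];R=Ro.from_quat(st['ee_rot']).as_matrix()
        p=((X-st['tool_pos'])@R-M[:3,3])@M[:3,:3]
    else: p=X@c['R'].T+c['t']
    return np.stack([p[:,0]/p[:,2]*c['fx']+c['cx'],p[:,1]/p[:,2]*c['fy']+c['cy']],-1)
E
python3 - <<'E'
from h import *
st=get_state()
for n in("scene","side","wrist"):
    P=cloud(n,np.load(f"pics/{n}0.npy"),st)
    np.save(f"pics/P_{n}0.npy",P)
S=dict(scene=[(332,250),(376,257),(421,270),(261,227),(241,135),(203,204),(306,165),(242,175),(360,213)],
 side=[(237,220),(206,245),(173,280),(328,196),(440,147),(430,180),(365,155),(457,235),(355,285)],wrist=[(389,69),(333,268),(160,160)])
for n in S:
    P=np.load(f"pics/P_{n}0.npy")
    for u,v in S[n]: print(n,u,v,np.nanmedian(P[v-1:v+2,u-1:u+2].reshape(-1,3),0).round(3))
# heightmap
W=np.zeros((600,800,3),np.uint8)
for n,ch in(("scene",2),("side",1)):
    P=np.load(f"pics/P_{n}0.npy").reshape(-1,3)
    P=P[np.isfinite(P[:,0])&(P[:,2]>0.008)&(P[:,2]<.2)]
    for x,y,z in P:
        r=int((0.95-x)*1000);c=int((0.4-y)*1000)
        if 0<=r<600 and 0<=c<800: W[r,c,ch]=max(W[r,c,ch],min(255,60+z*1300))
cv2.imwrite("pics/hm.png",W)
E
```

```text
scene 332 250 [0.631 0.106 0.105]
scene 376 257 [0.615 0.193 0.126]
scene 421 270 [0.593 0.272 0.125]
scene 261 227 [ 0.59  -0.123  0.021]
scene 241 135 [ 0.444 -0.329  0.127]
scene 203 204 [ 0.615 -0.291  0.02 ]
scene 306 165 [ 0.313 -0.224  0.02 ]
scene 242 175 [ 0.473 -0.303  0.031]
scene 360 213 [0.411 0.023 0.03 ]
side 237 220 [0.625 0.105 0.104]
side 206 245 [0.605 0.189 0.126]
side 173 280 [0.588 0.268 0.126]
side 328 196 [ 0.582 -0.122  0.022]
side 440 147 [ 0.432 -0.329  0.128]
side 430 180 [ 0.436 -0.346  0.007]
side 365 155 [ 0.605 -0.298  0.021]
side 457 235 [ 0.3   -0.224  0.02 ]
side 355 285 [0.387 0.025 0.03 ]
wrist 389 69 [0.627 0.105 0.102]
wrist 333 268 [ 0.586 -0.124  0.02 ]
wrist 160 160 [0.392 0.018 0.029]
```

View pics/hm.png

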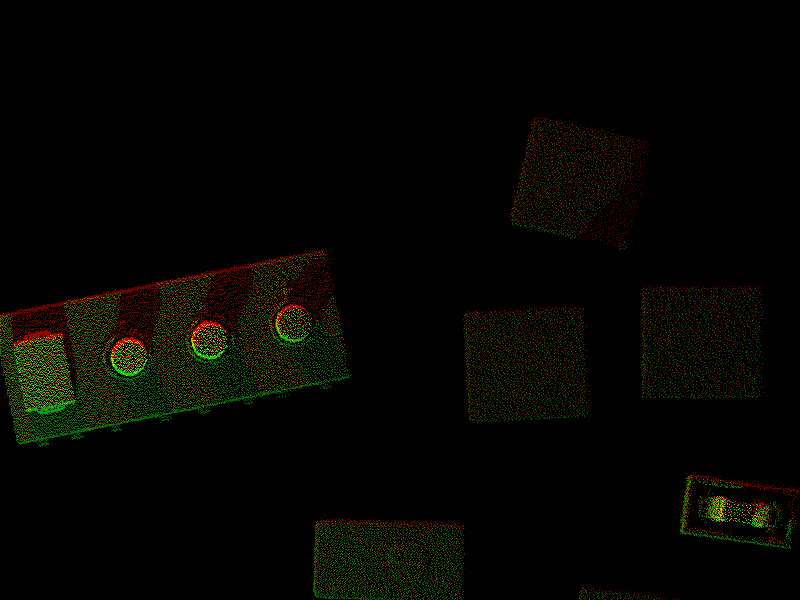

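The cameras agree, and the heights confirm the short can: its top is at 0.104, against 0.126 for the other two. Next I'll fit centres and confirm with enlarged crops.

```bash
python3 - <<'E'
from h import *
def circ(p):
    A=np.c_[2*p,np.ones(len(p))]; s=np.linalg.lstsq(A,(p**2).sum(1),rcond=None)[0]
    return s[:2],np.sqrt(s[2]+(s[:2]**2).sum())
for n in("scene","side","wrist"):
    P=np.load(f"pics/P_{n}0.npy"); Q=P.reshape(-1,3); Q=Q[np.isfinite(Q[:,0])]
    f=lambda lo,hi,c,r:Q[(Q[:,2]>lo)&(Q[:,2]<hi)&(np.hypot(Q[:,0]-c[0],Q[:,1]-c[1])<r)]
    for nm,c,lo,hi in(("short",(.627,.106),.094,.11),("tallA",(.61,.19),.115,.135),("tallB",(.593,.271),.115,.135)):
        p=f(lo,hi,c,.03)
        if len(p)>20: (cc,r,),=[cv2.minEnclosingCircle((p[:,:2]*1000).astype(np.float32))]; print(n,nm,np.round(cc,1),round(r,1)) if 0 else print(n,nm,cv2.minEnclosingCircle((p[:,:2]*1000).astype(np.float32)), np.percentile(p[:,2],[50,95]).round(4))
    for nm,c,R,lo,hi in(("stand rim",(.44,-.345),.075,.036,.054),("bow",(.44,-.34),.05,.118,.14),("arms",(.44,-.34),.05,.07,.112),("block",(.585,-.125),.09,.012,.03)):
        p=f(lo,hi,c,R)
        if len(p)>20: print(n,nm,len(p),cv2.minAreaRect((p[:,:2]*1000).astype(np.float32)),p.mean(0).round(4))
    # disc by colour
    im=cv2.imread(f"pics/{n}0.png"); h=cv2.cvtColor(im,cv2.COLOR_BGR2HSV)
    m=(h[...,0]>10)&(h[...,0]<25)&(h[...,1]>110)&(h[...,2]>90)&(np.hypot(P[...,0]-.585,P[...,1]+.123)<.05)
    print(n,"disc",m.sum(),cv2.minEnclosingCircle((P[m][:,:2]*1000).astype(np.float32)),P[m].mean(0).round(4))
s=cv2.imread("pics/scene0.png");d=cv2.imread("pics/side0.png")
a=cv2.resize(s[120:300,200:440],(400,300),interpolation=3);b=cv2.resize(d[130:330,150:470][:, :],(400,250),interpolation=3)
c=cv2.resize(s[125:190,215:270],(330,300)[:2],interpolation=3);e=cv2.resize(d[135:200,400:465],(330,300),interpolation=3)
o=np.zeros((600,740,3),np.uint8);o[:300,:400]=a;o[300:550,:400]=b;o[:300,400:730]=c;o[300:,400:730]=e
cv2.imwrite("pics/crop1.png",o)
E
```

```text
scene short ((626.7230224609375, 105.73712158203125), 18.498920440673828) [0.1022 0.1049]
scene tallA ((610.1124877929688, 190.068359375), 18.907424926757812) [0.1242 0.1264]
scene tallB ((593.2437133789062, 270.61444091796875), 18.640724182128906) [0.1243 0.1263]
scene stand rim 373 ((438.8628845214844, -339.4947509765625), (117.54315185546875, 62.0883903503418), 82.33085632324219) [ 0.4454 -0.3313  0.0432]
scene bow 91 ((437.84295654296875, -342.13421630859375), (43.309139251708984, 23.65036964416504), 81.21988677978516) [ 0.4409 -0.3356  0.1252]
scene arms 231 ((437.250244140625, -338.88140869140625), (56.35774612426758, 28.454195022583008), 83.8443832397461) [ 0.4401 -0.3359  0.0907]
scene block 1682 ((586.3869018554688, -126.50668334960938), (113.64180755615234, 122.26402282714844), 2.6266677379608154) [ 0.5907 -0.1222  0.019 ]
scene disc 447 ((587.3948364257812, -128.0469207763672), 36.018489837646484) [ 0.5877 -0.1267  0.0209]
side short ((625.7991943359375, 106.26346588134766), 18.133329391479492) [0.1031 0.1051]
side tallA ((609.2193603515625, 190.50608825683594), 18.2900295
[... 565 characters left out ...]
2, -126.92948913574219), (110.80062866210938, 122.7275161743164), 2.9193828105926514) [ 0.582  -0.1218  0.0193]
side disc 523 ((584.7000732421875, -127.84429931640625), 36.709434509277344) [ 0.5845 -0.1259  0.0209]
wrist short ((626.1848754882812, 105.6565933227539), 17.92561149597168) [0.1018 0.1032]
wrist stand rim 110 ((461.89166259765625, -291.2179870605469), (8.798591613769531, 23.58578872680664), 77.69206237792969) [ 0.464  -0.2895  0.0409]
wrist block 6914 ((584.8698120117188, -127.35716247558594), (110.25892639160156, 120.844970703125), 2.5359296798706055) [ 0.5849 -0.1224  0.018 ]
wrist disc 2045 ((585.9029541015625, -127.29975128173828), 35.83911895751953) [ 0.5856 -0.1261  0.0195]
```

View pics/crop1.png

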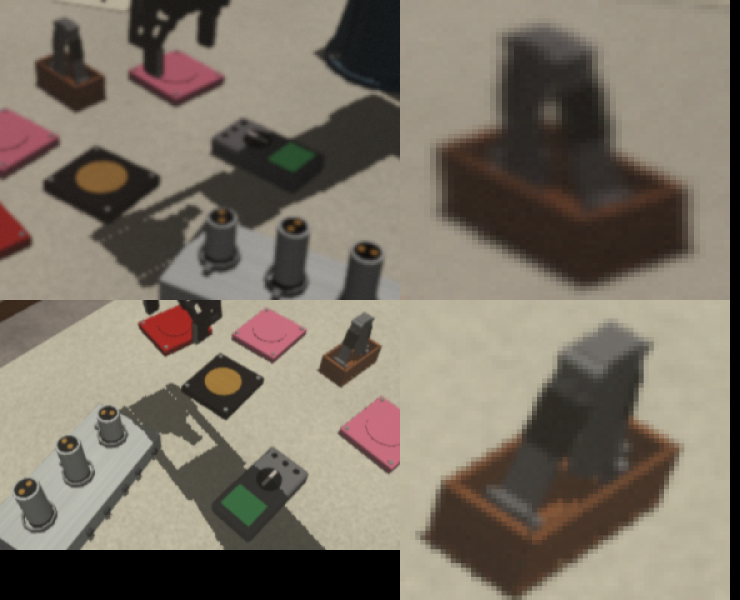

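```bash
cat >> h.py <<'E'
def rel(target,yaw_deg,st=None):
    """tool shift (mm) & rotvec(deg) to reach TCP target with tool x down, tool y = +-(rotated world y by yaw)"""
    st=st or get_state(); R=Ro.from_quat(st['ee_rot']).as_matrix()
    a=np.radians(yaw_deg); y=np.array([-np.sin(a),np.cos(a),0])
    if y@R[:,1]<0:y=-y
    x=np.array([0,0,-1.]); T=np.c_[x,y,np.cross(x,y)]
    print("t",round(st['time_s'],2),"pos",(st['tool_pos']*1000).round(1),"q",st['q'].round(2),"F",st['force'].round(1),"gap",round(st['finger_gap'],3))
    print("shift",(R.T@(np.array(target)-st['tool_pos'])*1000).round(1),"rot",np.degrees(Ro.from_matrix(R.T@T).as_rotvec()).round(2),"toolR",R.round(3).tolist())
E
python3 -c "
from h import *
rel([.438,-.340,.16],-7.8)"
```

```text
t 0.15 pos [5.746e+02 1.000e-01 2.306e+02] q [-0.21  0.18  1.61 -0.    1.35 -0.21] F [-0.1  0.3 -1. ] gap 1.003
shift [  70.7 -136.5  340.1] rot [-8.22e+01 -7.00e-02  5.00e-02] toolR [[-0.001, 1.0, 0.0], [0.0, 0.0, -1.0], [-1.0, -0.001, -0.0]]
```

send_rows:
  motion:
    - {"y":-17,"z":42,"ax":-10.2,"claw":100}
    - {"y":-34,"z":84,"ax":-20.4,"claw":100}
    - {"y":-51,"z":126,"ax":-30.6,"claw":100}
    - {"y":-68,"z":168,"ax":-40.8,"claw":100}
    - {"y":-85,"z":210,"ax":-51,"claw":100}

```text
invalid input
```

```bash
python3 -c "
from h import *
rel([.438,-.340,.16],-7.8)"
```

```text
t 0.15 pos [5.746e+02 1.000e-01 2.306e+02] q [-0.21  0.18  1.61 -0.    1.35 -0.21] F [-0.1  0.3 -1. ] gap 1.003
shift [  70.7 -136.5  340.1] rot [-8.22e+01 -7.00e-02  5.00e-02] toolR [[-0.001, 1.0, 0.0], [0.0, 0.0, -1.0], [-1.0, -0.001, -0.0]]
```

send_rows:
  motion:
    - {"x":0,"y":-17,"z":42,"ax":-10.2,"ay":0,"az":0,"claw":100}
    - {"x":0,"y":-34,"z":84,"ax":-20.4,"ay":0,"az":0,"claw":100}
    - {"x":0,"y":-51,"z":126,"ax":-30.6,"ay":0,"az":0,"claw":100}
    - {"x":0,"y":-68,"z":168,"ax":-40.8,"ay":0,"az":0,"claw":100}
    - {"x":0,"y":-85,"z":210,"ax":-51,"ay":0,"az":0,"claw":100}

```text
time_s: 0.78
tool_pos: [0.4892, -0.2111, 0.2311]
ee_rot: [0.234, 0.667, -0.234, 0.667]
force: [-0.1, 0.5, 0.9]
finger_gap: 1.002
```

```bash
python3 -c "
from h import *
rel([.438,-.340,.16],-7.8)"
```

```text
t 0.78 pos [ 489.2 -211.1  231.1] q [-0.63  0.09  1.71  0.    1.34 -1.53] F [-0.1  0.5  0.9] gap 1.002
shift [  71.1 -132.6   40.6] rot [-3.086e+01 -2.000e-02 -0.000e+00] toolR [[-0.0, 0.625, 0.781], [0.0, 0.781, -0.625], [-1.0, -0.0, -0.0]]
```

send_rows:
  motion:
    - {"x":10,"y":-44,"z":13.5,"ax":-10.3,"ay":0,"az":0,"claw":100}
    - {"x":30,"y":-88,"z":27,"ax":-20.6,"ay":0,"az":0,"claw":100}
    - {"x":50,"y":-132.6,"z":40.6,"ax":-30.9,"ay":0,"az":0,"claw":100}
    - {"x":71,"y":-132.6,"z":40.6,"ax":-30.9,"ay":0,"az":0,"claw":100}
    - {"x":71,"y":-132.6,"z":40.6,"ax":-30.9,"ay":0,"az":0,"claw":100}

```text
time_s: 1.4
tool_pos: [0.4367, -0.3378, 0.1582]
ee_rot: [0.052, 0.706, -0.049, 0.704]
force: [0.2, -0.8, 0.3]
finger_gap: 0.999
```

```bash
python3 - <<'E'
from h import *
st=get_state()
p,d=grab_frame("wrist"); P=cloud("wrist",d,st)
rel([.438,-.340,.0668],-7.8)
Q=P.reshape(-1,3);Q=Q[np.isfinite(Q[:,0])]
for nm,c,R,lo,hi in(("rim",(.44,-.34),.075,.038,.052),("bow",(.44,-.34),.04,.116,.135)):
    m=(Q[:,2]>lo)&(Q[:,2]<hi)&(np.hypot(Q[:,0]-c[0],Q[:,1]-c[1])<R);q=Q[m]
    if len(q)>10: print(nm,len(q),cv2.minAreaRect((q[:,:2]*1000).astype(np.float32)),np.median(q,0).round(4))
cv2.imwrite("pics/w1.png",p[:,:,::-1])
p,d=grab_frame("side"); cv2.imwrite("pics/s1.png",p[:,:,::-1])
E
```

```text
t 1.45 pos [ 437.6 -338.1  159.6] q [-0.87  0.21  1.73  0.    1.21 -2.3 ] F [-0.3  0.9  0.9] gap 1.002
shift [92.8 -2.   0.8] rot [-0.33 -0.09 -0.09] toolR [[-0.001, 0.141, 0.99], [0.002, 0.99, -0.141], [-1.0, 0.002, -0.002]]
rim 2838 ((437.530517578125, -341.0382385253906), (112.3052978515625, 57.73530197143555), 81.7199935913086) [ 0.4281 -0.3386  0.0434]
bow 2108 ((437.95953369140625, -340.9697265625), (39.85807418823242, 23.22718048095703), 81.30813598632812) [ 0.4359 -0.3406  0.1253]
```

View pics/w1.png

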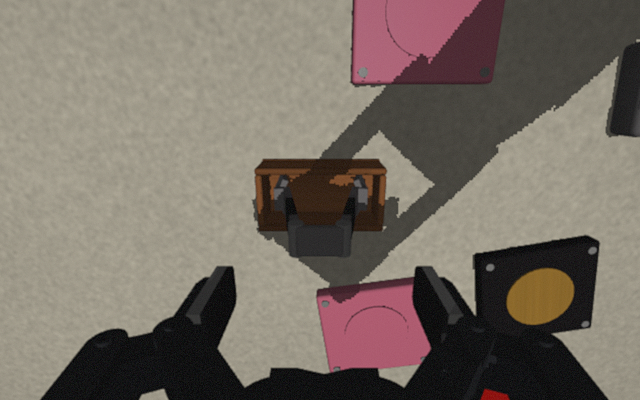

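send_rows:
  motion:
    - {"x":25,"y":-2.2,"z":0.2,"ax":-0.4,"ay":0,"az":0,"claw":100}
    - {"x":50,"y":-2.2,"z":0.2,"ax":-0.4,"ay":0,"az":0,"claw":100}
    - {"x":75,"y":-2.2,"z":0.2,"ax":-0.4,"ay":0,"az":0,"claw":100}
    - {"x":94,"y":-2.2,"z":0.2,"ax":-0.4,"ay":0,"az":0,"claw":100}
    - {"x":94,"y":-2.2,"z":0.2,"ax":-0.4,"ay":0,"az":0,"claw":100}

```text
time_s: 2.12
tool_pos: [0.4378, -0.3398, 0.0655]
ee_rot: [0.048, 0.706, -0.047, 0.705]
force: [0.3, 0.8, 0.2]
finger_gap: 1.001
```

```bash
python3 - <<'E'
from h import *
rel([.4377,-.3405,.066],-8.2)
p,d=grab_frame("wrist");q,d=grab_frame("side")
rel([.4377,-.3405,.066],-8.2)
cv2.imwrite("pics/w2.png",np.hstack([cv2.resize(p,(400,250)),cv2.resize(q[100:225,350:550],(400,250))])[:,:,::-1])
E
```

```text
t 2.12 pos [ 437.8 -339.8   65.5] q [-0.87  0.34  1.78  0.    1.02 -2.31] F [0.3 0.8 0.2] gap 1.001
shift [-0.5 -0.7 -0. ] rot [ 0.54 -0.09 -0.08] toolR [[-0.001, 0.133, 0.991], [0.002, 0.991, -0.133], [-1.0, 0.001, -0.002]]
t 2.23 pos [ 438.6 -341.1   67.2] q [-0.87  0.34  1.77 -0.    1.02 -2.31] F [0.2 0.6 0.3] gap 1.002
shift [ 1.2  0.5 -1. ] rot [0.53 0.05 0.05] toolR [[0.001, 0.134, 0.991], [-0.001, 0.991, -0.134], [-1.0, -0.001, 0.001]]
```

View pics/w2.png

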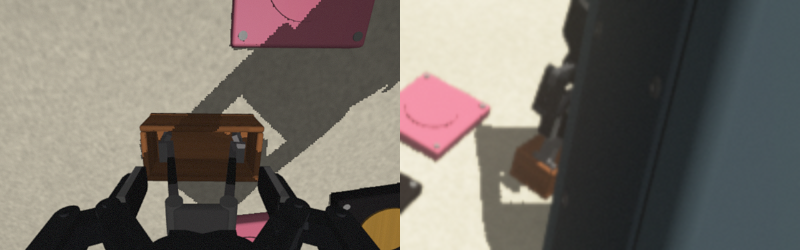

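The fingers straddle the tong arms (wrist px about 150 and 265, arms at 173 and 232). Closing to hold.

send_rows:
  motion:
    - {"x":0,"y":0,"z":0,"ax":0,"ay":0,"az":0,"claw":70}
    - {"x":0,"y":0,"z":0,"ax":0,"ay":0,"az":0,"claw":60}
    - {"x":0,"y":0,"z":0,"ax":0,"ay":0,"az":0,"claw":51}
    - {"x":0,"y":0,"z":0,"ax":0,"ay":0,"az":0,"claw":51}
    - {"x":0,"y":0,"z":0,"ax":0,"ay":0,"az":0,"claw":51}

```text
time_s: 2.85
tool_pos: [0.4396, -0.3431, 0.0692]
ee_rot: [0.046, 0.704, -0.049, 0.707]
force: [-0.6, -1.3, 11.9]
finger_gap: 0.509
```

```bash
python3 - <<'E'
from h import *
p,d=grab_frame("wrist")
rel([.4377,-.3405,.066],-8.2)
cv2.imwrite("pics/w3.png",p[:,:,::-1])
E
```

```text
t 2.9 pos [ 439.6 -343.1   69.2] q [-0.88  0.34  1.77 -0.    1.02 -2.31] F [ 0.2 -0.8  9.9] gap 0.514
shift [ 3.2  2.4 -2.2] rot [0.49 0.24 0.25] toolR [[0.004, 0.134, 0.991], [-0.005, 0.991, -0.134], [-1.0, -0.004, 0.004]]
```

View pics/w3.png

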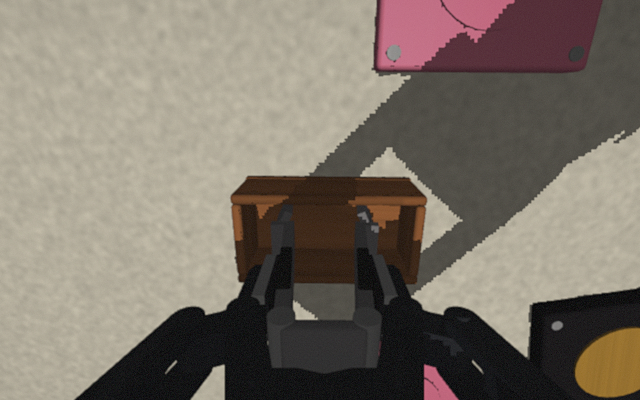

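send_rows:
  motion:
    - {"x":-15,"y":0,"z":0,"ax":0,"ay":0,"az":0,"claw":51}
    - {"x":-40,"y":0,"z":0,"ax":0,"ay":0,"az":0,"claw":51}
    - {"x":-70,"y":0,"z":0,"ax":0,"ay":0,"az":0,"claw":51}
    - {"x":-100,"y":0,"z":0,"ax":0,"ay":0,"az":0,"claw":51}
    - {"x":-134,"y":0,"z":0,"ax":0,"ay":0,"az":0,"claw":51}

```text
time_s: 3.52
tool_pos: [0.4376, -0.3403, 0.2015]
ee_rot: [0.048, 0.706, -0.047, 0.705]
force: [-1.0, -0.5, -1.5]
finger_gap: 0.512
```

```bash
python3 - <<'E'
from h import *
p,d=grab_frame("wrist");q,d=grab_frame("side");s,d=grab_frame("scene")
np.save("pics/d4.npy",d)
rel([.626,.106,.2],-8.2)
cv2.imwrite("pics/w4.png",np.vstack([np.hstack([cv2.resize(p,(400,250)),cv2.resize(q[50:200,350:590],(400,250))]),np.hstack([cv2.resize(s[50:200,150:390],(400,250)),np.zeros((250,400,3),np.uint8)])])[:,:,::-1])
E
```

```text
t 3.67 pos [ 438.8 -341.7  202.8] q [-0.88  0.16  1.69  0.    1.29 -2.31] F [ 0.1 -0.  -0.4] gap 0.512
shift [  1.7 468.8 125.5] rot [0.5  0.2  0.18] toolR [[0.003, 0.134, 0.991], [-0.004, 0.991, -0.134], [-1.0, -0.003, 0.003]]
```

View pics/w4.png

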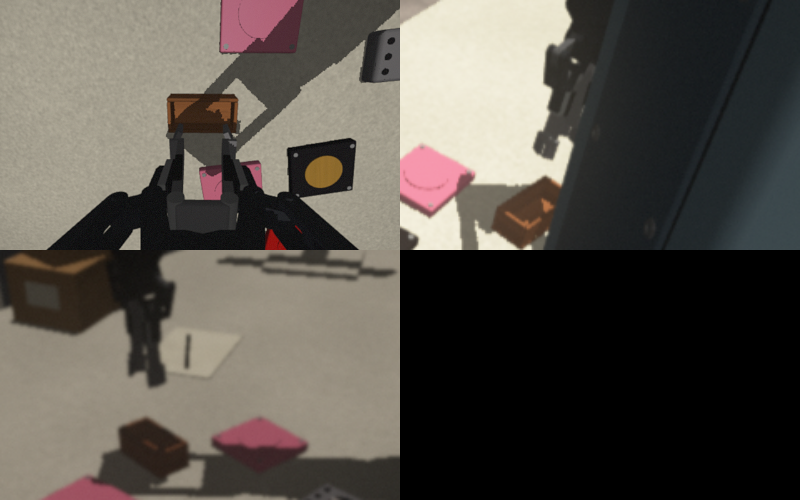

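```bash
python3 - <<'E'
from h import *
p,d=grab_frame("wrist"); st=get_state()
c=calibration("wrist");v,u=np.mgrid[0:400,0:640]
T=np.stack([(u-c['cx'])/c['fx']*d,(v-c['cy'])/c['fy']*d,d],-1)@c['mount'][:3,:3].T+c['mount'][:3,3]
T*=1000
# bow region in full pixels
for (a,b,x0,x1) in((325,360,280,370),(195,225,275,375)):
    q=T[a:b,x0:x1].reshape(-1,3); q=q[(d[a:b,x0:x1].ravel()>0)]
    print(np.percentile(q,[5,25,50,75,95],axis=0).round(1).tolist())
for r in range(195,390,12): print(r,[tuple(T[r,k].round(0).astype(int)) if d[r,k]>0 else None for k in (275,285,300,320,345,365,375)])
s,d=grab_frame("scene");P=cloud("scene",d);Q=P.reshape(-1,3);Q=Q[np.isfinite(Q[:,0])]
m=(np.hypot(Q[:,0]-.438,Q[:,1]+.341)<.06)&(Q[:,2]>.09)&(Q[:,2]<.25);q=Q[m]*1000
print("scene lowest",np.sort(q[:,2])[:15].round(1));q=q[q[:,2]<165];print(cv2.minAreaRect(q[:,:2].astype(np.float32)))
E
```

```text
[[-58.6, -13.3, -10.6], [-58.0, -7.2, -9.2], [-57.6, 0.3, -5.8], [-57.0, 7.9, -2.1], [-55.6, 14.0, 1.0]]
[[35.9, -44.2, -16.6], [158.4, -22.9, 21.1], [176.5, 1.1, 22.1], [203.1, 23.8, 47.8], [204.3, 47.0, 58.2]]
195 [(np.int64(161), np.int64(-50), np.int64(11)), (np.int64(195), np.int64(-44), np.int64(22)), (np.int64(195), np.int64(-27), np.int64(22)), (np.int64(193), np.int64(-4), np.int64(21)), (np.int64(198), np.int64(24), np.int64(23)), (np.int64(197), np.int64(47), np.int64(22)), (np.int64(159), np.int64(52), np.int64(10))]
207 [(np.int64(158), np.int64(-50), np.int64(23)), (np.int64(43), np.int64(-24), np.int64(-18)), (np.int64(157), np.int64(-24), np.int64(23)), (np.int64(159), np.int64(-4), np.int64(23)), (np.int64(159), np.int64(22), np.int64(23)), (np.int64(53), np.int64(27), np.int64(-14)), (np.int64(157), np.int64(52), np.int64(23))]
219 [(np.int64(204), np.int64(-58), np.int64(54)), (np.int64(35), np.int64(-24), np.int64(-13)), (np.int64(204), np.int64(-29), np.int64(54)), (np.int64(205), np.int64(-5), np.int64(55)), (np.int64(204), np.int64(25), np.int64(54)), (np.int64
[... 4055 characters left out ...]
, np.int64(-1), np.int64(-10)), (np.int64(-75), np.int64(6), np.int64(-10)), (np.int64(-75), np.int64(12), np.int64(-11)), (np.int64(-81), np.int64(13), np.int64(-17))]
387 [(np.int64(-79), np.int64(-13), np.int64(-10)), (np.int64(-79), np.int64(-10), np.int64(-11)), (np.int64(-79), np.int64(-6), np.int64(-11)), (np.int64(-78), np.int64(-1), np.int64(-10)), (np.int64(-79), np.int64(6), np.int64(-10)), (np.int64(-79), np.int64(11), np.int64(-10)), (np.int64(-84), np.int64(13), np.int64(-17))]
scene lowest [137.2 137.5 138.7 138.8 139.  139.3 139.4 139.9 139.9 140.  140.  140.2
 140.3 140.4 140.6]
((437.291015625, -339.2610778808594), (66.98889923095703, 37.095802307128906), 80.24162292480469)
```

send_rows:
  motion:
    - {"x":0,"y":25,"z":6.7,"ax":0,"ay":0,"az":0,"claw":51}
    - {"x":0,"y":70,"z":18.7,"ax":0,"ay":0,"az":0,"claw":51}
    - {"x":0,"y":118,"z":31.6,"ax":0,"ay":0,"az":0,"claw":51}
    - {"x":0,"y":166,"z":44.4,"ax":0,"ay":0,"az":0,"claw":51}
    - {"x":0,"y":214,"z":57.3,"ax":0,"ay":0,"az":0,"claw":51}

```text
time_s: 4.4
tool_pos: [0.5228, -0.1344, 0.1984]
ee_rot: [0.048, 0.707, -0.047, 0.704]
force: [0.7, 0.2, -1.3]
finger_gap: 0.511
```

send_rows:
  motion:
    - {"x":0,"y":48,"z":12.8,"ax":0,"ay":0,"az":0,"claw":51}
    - {"x":0,"y":96,"z":25.6,"ax":0,"ay":0,"az":0,"claw":51}
    - {"x":0,"y":144,"z":38.4,"ax":0,"ay":0,"az":0,"claw":51}
    - {"x":0,"y":190,"z":51,"ax":0,"ay":0,"az":0,"claw":51}
    - {"x":0,"y":220,"z":59,"ax":0,"ay":0,"az":0,"claw":51}

```text
time_s: 5.03
tool_pos: [0.6106, 0.076, 0.1979]
ee_rot: [0.047, 0.707, -0.047, 0.704]
force: [0.4, -0.8, -1.1]
finger_gap: 0.51
```

```bash
python3 - <<'E'
from h import *
p,d=grab_frame("wrist")
rel([.626,.106,.1455],-8.2)
cv2.imwrite("pics/w5.png",p[:,:,::-1])
E
```

```text
t 5.08 pos [611.4  78.9 198.1] q [-0.07  0.3   1.53  0.    1.31 -1.51] F [-1.7  1.1 -1.2] gap 0.513
shift [52.6 28.7 11.1] rot [ 0.67 -0.17 -0.13] toolR [[-0.003, 0.131, 0.991], [0.003, 0.991, -0.131], [-1.0, 0.002, -0.003]]
```

View pics/w5.png

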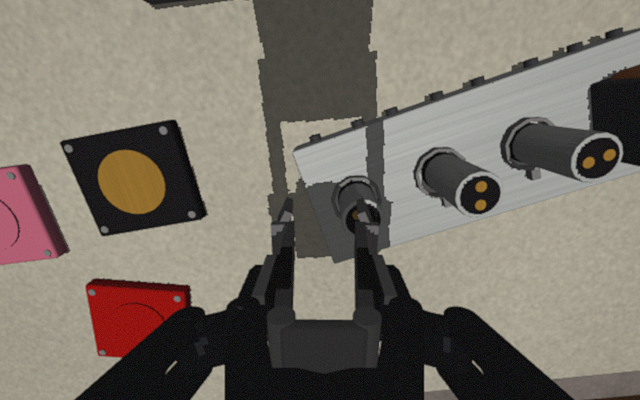

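send_rows:
  motion:
    - {"x":0,"y":12,"z":5,"ax":0,"ay":0,"az":0,"claw":51}
    - {"x":0,"y":24,"z":10,"ax":0,"ay":0,"az":0,"claw":51}
    - {"x":0,"y":28,"z":11,"ax":0,"ay":0,"az":0,"claw":51}
    - {"x":0,"y":28,"z":11,"ax":0,"ay":0,"az":0,"claw":51}

```text
time_s: 5.58
tool_pos: [0.626, 0.0997, 0.2002]
ee_rot: [0.048, 0.706, -0.048, 0.705]
force: [-0.2, 0.3, -0.4]
finger_gap: 0.51
```

```bash
python3 - <<'E'
from h import *
p,d=grab_frame("wrist"); st=get_state()
rel([.626,.106,.1455],-8.2)
c=calibration("wrist");M=c['mount'];v,u=np.mgrid[0:400,0:640]
T=(np.stack([(u-c['cx'])/c['fx']*d,(v-c['cy'])/c['fy']*d,d],-1)@M[:3,:3].T+M[:3,3])*1000
T=T[d>0]
m=(abs(T[:,1])<26)&(T[:,0]>85)&(T[:,0]<110)&(abs(T[:,2])<30); q=T[m]
print("can top in tool",len(q),np.median(q,0).round(1),cv2.minEnclosingCircle(q[:,1:].astype(np.float32)),np.percentile(q,[2,98],axis=0).round(1))
m=(abs(T[:,1])<45)&(T[:,0]>36)&(T[:,0]<70)&(abs(T[:,2])<30);q=T[m]
for s in(-1,1):
    w=q[q[:,1]*s>0]; print("jaw",s,len(w),np.percentile(w,[1,50,99],axis=0).round(1).tolist())
s,_=grab_frame("side");t,_=grab_frame("scene")
cv2.imwrite("pics/w6.png",np.vstack([np.hstack([p[150:350,200:520],cv2.resize(s[120:270,140:380],(320,200))]),np.hstack([cv2.resize(t[170:320,260:500],(320,200)),np.zeros((200,320,3),np.uint8)])])[:,:,::-1])
E
```

```text
t 5.62 pos [626.   99.5 200.2] q [-0.03  0.34  1.48 -0.    1.33 -1.47] F [-0.3 -0.3 -0.9] gap 0.513
shift [54.7  6.4 -0.9] rot [ 0.48 -0.01  0.01] toolR [[-0.0, 0.134, 0.991], [-0.0, 0.991, -0.134], [-1.0, -0.0, -0.0]]
can top in tool 1499 [98.6  5.8 -2.1] ((5.989777565002441, -0.010877955704927444), 18.026107788085938) [[ 96.8  -9.8 -17.3]
 [107.2  21.6  15.3]]
jaw -1 246 [[36.0, -32.0, -18.1], [45.7, -24.1, -15.8], [63.9, -19.0, 7.0]]
jaw 1 238 [[36.0, 20.4, -17.6], [46.4, 24.4, -15.5], [63.6, 32.2, -4.1]]
```

View pics/w6.png

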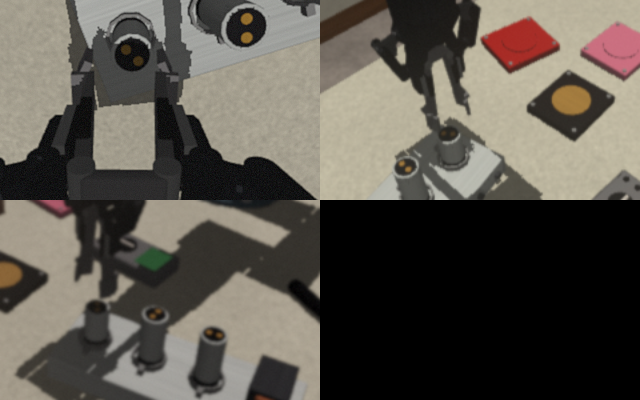

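send_rows:
  motion:
    - {"x":0,"y":6,"z":0,"ax":0,"ay":0,"az":0,"claw":51}
    - {"x":15,"y":6,"z":0,"ax":0,"ay":0,"az":0,"claw":51}
    - {"x":30,"y":6,"z":0,"ax":0,"ay":0,"az":0,"claw":51}
    - {"x":45,"y":6,"z":0,"ax":0,"ay":0,"az":0,"claw":51}
    - {"x":53.5,"y":6,"z":0,"ax":0,"ay":0,"az":0,"claw":51}

```text
time_s: 6.35
tool_pos: [0.626, 0.1058, 0.1447]
ee_rot: [0.047, 0.706, -0.048, 0.705]
force: [-0.1, 0.5, -1.3]
finger_gap: 0.507
```

```bash
cat > look.py <<'E'
from h import *
import sys
def look(name):
    p,d=grab_frame("wrist"); st=get_state()
    s,_=grab_frame("side");t,_=grab_frame("scene")
    cv2.imwrite(f"pics/{name}.png",np.vstack([np.hstack([p[150:350,200:520],cv2.resize(s[120:270,140:380],(320,200))]),np.hstack([cv2.resize(t[170:320,230:470],(320,200)),np.zeros((200,320,3),np.uint8)])])[:,:,::-1])
    c=calibration("wrist");M=c['mount'];v,u=np.mgrid[0:400,0:640]
    T=(np.stack([(u-c['cx'])/c['fx']*d,(v-c['cy'])/c['fy']*d,d],-1)@M[:3,:3].T+M[:3,3])*1000
    return p,d,T,st
E
python3 - <<'E'
from look import *
p,d,T,st=look("w7"); rel([.626,.106,.1455],-8.2,st)
T=T[d>0]; m=(abs(T[:,1])<17)&(T[:,0]>30)&(T[:,0]<60)&(abs(T[:,2])<30); q=T[m]
print(len(q),np.median(q,0),cv2.minEnclosingCircle(q[:,1:].astype(np.float32)))
E
```

```text
t 6.4 pos [625.6 105.9 144. ] q [-0.02  0.4   1.52 -0.    1.23 -1.46] F [-0.2  0.1 -1.8] gap 0.51
shift [-1.5  0.2  0.4] rot [ 0.49 -0.2   0.02] toolR [[-0.004, 0.134, 0.991], [0.0, 0.991, -0.134], [-1.0, -0.0, -0.003]]
2445 [43.18011929  0.12776747 -2.72335343] ((-0.05307484045624733, 0.7460148334503174), 18.21529197692871)
```

View pics/w7.png

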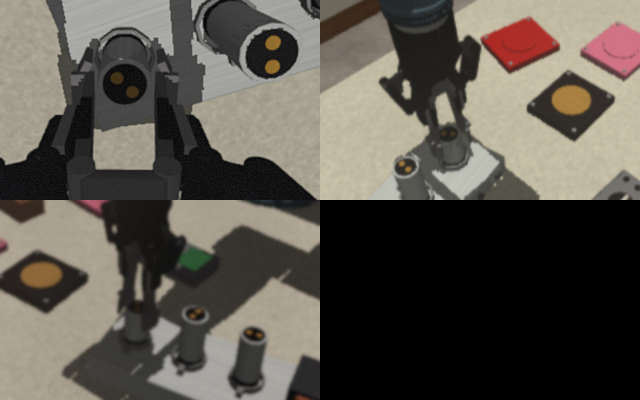

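send_rows:
  motion:
    - {"x":0,"y":0,"z":0,"ax":0,"ay":0,"az":0,"claw":47}
    - {"x":0,"y":0,"z":0,"ax":0,"ay":0,"az":0,"claw":42}
    - {"x":0,"y":0,"z":0,"ax":0,"ay":0,"az":0,"claw":36}
    - {"x":0,"y":0,"z":0,"ax":0,"ay":0,"az":0,"claw":30}
    - {"x":0,"y":0,"z":0,"ax":0,"ay":0,"az":0,"claw":30}

```text
time_s: 7.12
tool_pos: [0.6275, 0.1058, 0.1476]
ee_rot: [0.047, 0.705, -0.048, 0.706]
force: [-0.1, -1.5, 3.6]
finger_gap: 0.414
```

```bash
python3 - <<'E'
from look import *
p,d,T,st=look("w8"); rel([.626,.106,.1455],-8.2,st)
print("bow",np.median(T[335:360,300:345].reshape(-1,3),0).round(1))
T=T[d>0]; m=(abs(T[:,1])<14)&(T[:,0]>30)&(T[:,0]<60)&(abs(T[:,2])<30); q=T[m]
print(len(q),np.median(q,0),cv2.minEnclosingCircle(q[:,1:].astype(np.float32)))
E
```

```text
t 7.17 pos [627.5 105.8 147.6] q [-0.02  0.39  1.52 -0.    1.23 -1.46] F [ 0.7 -1.1  3.5] gap 0.418
shift [ 2.1 -0.  -1.5] rot [ 0.49  0.09 -0.01] toolR [[0.002, 0.134, 0.991], [-0.0, 0.991, -0.134], [-1.0, 0.0, 0.002]]
bow [-57.1  -0.5  -3.1]
2115 [45.93240487  0.12641109 -5.06564445] ((-0.29969197511672974, -2.6140291690826416), 19.483943939208984)
```

View pics/w8.png

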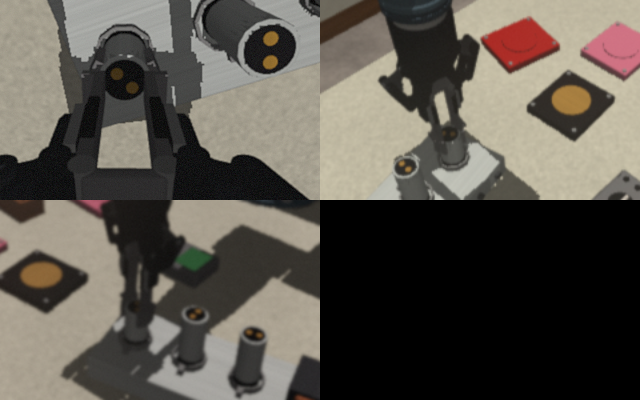

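The gap stopped at 0.415 (35 mm), so the tongs are shut on the can. Lifting gently.

send_rows:
  motion:
    - {"x":-5,"y":0,"z":0,"ax":0,"ay":0,"az":0,"claw":30}
    - {"x":-12,"y":0,"z":0,"ax":0,"ay":0,"az":0,"claw":30}
    - {"x":-22,"y":0,"z":0,"ax":0,"ay":0,"az":0,"claw":30}
    - {"x":-35,"y":0,"z":0,"ax":0,"ay":0,"az":0,"claw":30}
    - {"x":-50,"y":0,"z":0,"ax":0,"ay":0,"az":0,"claw":30}

```text
time_s: 7.9
tool_pos: [0.6269, 0.106, 0.1979]
ee_rot: [0.047, 0.705, -0.047, 0.706]
force: [0.7, 0.1, -2.2]
finger_gap: 0.416
```

```bash
python3 - <<'E'
from look import *
p,d,T,st=look("w9"); rel([.5859,-.127,.2],-8.2,st)
print("bow",np.median(T[335:360,300:345].reshape(-1,3),0).round(1))
T=T[d>0]; m=(abs(T[:,1])<14)&(T[:,0]>30)&(T[:,0]<60)&(abs(T[:,2])<30); q=T[m]
print(len(q),np.median(q,0),cv2.minEnclosingCircle(q[:,1:].astype(np.float32)))
E
```

```text
t 7.95 pos [628.2 106.  200.6] q [-0.02  0.34  1.47  0.    1.32 -1.46] F [ 0.6  0.8 -0.2] gap 0.41
shift [   0.5 -236.6  -10.8] rot [ 0.51  0.23 -0.03] toolR [[0.004, 0.134, 0.991], [-0.0, 0.991, -0.134], [-1.0, 0.001, 0.004]]
bow [-57.1  -0.5  -3.2]
2116 [45.95498396  0.12654408 -5.07896502] ((-0.016611618921160698, -2.733045816421509), 19.498456954956055)
```

View pics/w9.png

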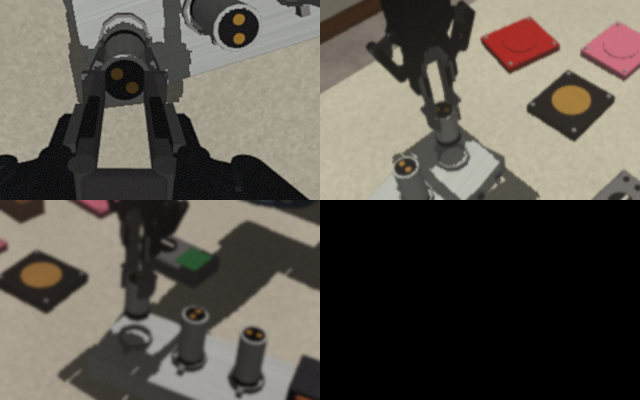

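The can hangs in the tongs, and its empty ring is visible in the scene crop at (137,335). Next I measure its tilt and offset in the tool frame.

```bash
python3 - <<'E'
from look import *
p,d,T,st=look("w10"); rel([.5859,-.127,.2],-8.2,st)
T=T[d>0]; m=(abs(T[:,1])<19)&(T[:,0]>42)&(T[:,0]<49)&(abs(T[:,2])<30); q=T[m]
print(np.percentile(q,[1,10,50,90,99],axis=0).round(1))
A=np.c_[q[:,1:],np.ones(len(q))]; m2=np.ones(len(q),bool)
for _ in range(6):
    s=np.linalg.lstsq(A[m2],q[m2,0],rcond=None)[0]; r=q[:,0]-A@s; m2=abs(r)<1
print("plane slope y,z",s.round(3),m2.sum(),cv2.minEnclosingCircle(q[m2][:,1:].astype(np.float32)))
# cylinder side front of can (z most negative side facing cam): 
w=T[(abs(T[:,1])<5)&(T[:,0]>45)&(T[:,0]<112)&(T[:,2]<0)]
for a in range(46,112,8):
    k=w[(w[:,0]>a)&(w[:,0]<a+8)]
    if len(k): print(a,len(k),np.percentile(k[:,2],[5,50,95]).round(1))
for n in("scene","side"):
    _,d=grab_frame(n);P=cloud(n,d);R=Ro.from_quat(st['ee_rot']).as_matrix()
    t=((P[d>0]-st['tool_pos'])@R)*1000
    for a,b in((68,78),(78,88),(88,98),(98,112)):
        k=t[(t[:,0]>a)&(t[:,0]<b)&(np.hypot(t[:,1],t[:,2])<28)]
        if len(k)>15:
            # fix r=18 fit
            from scipy.optimize import least_squares
            s=least_squares(lambda c:np.hypot(k[:,1]-c[0],k[:,2]-c[1])-18,[0,0],loss='soft_l1'); print(n,a,len(k),s.x.round(1))
    k=t[(np.hypot(t[:,1],t[:,2])<28)&(t[:,0]<125)]; print(n,"lowest",np.percentile(k[:,0],[98,99.5]))
E
```

```text
t 8.1 pos [627.1 105.9 197.5] q [-0.02  0.34  1.48  0.    1.32 -1.46] F [ 0.6  0.5 -1.7] gap 0.415
shift [  -2.6 -236.4   -9.7] rot [ 0.5   0.07 -0.01] toolR [[0.001, 0.134, 0.991], [-0.0, 0.991, -0.134], [-1.0, 0.0, 0.001]]
[[ 43.7 -15.5 -18.1]
 [ 44.9 -10.4 -15.7]
 [ 45.9   0.1  -3.5]
 [ 47.   10.5  10.9]
 [ 48.6  15.5  15.2]]
plane slope y,z [ 0.0000e+00 -4.0000e-03  4.5905e+01] 1458 ((-0.3209089934825897, -5.112093448638916), 21.43417739868164)
46 224 [-18.5 -15.4  -1.2]
54 52 [-18.7 -18.2 -17.8]
62 48 [-18.6 -18.3 -17.8]
70 44 [-18.7 -18.3 -17.9]
78 40 [-18.5 -18.3 -17.9]
86 39 [-18.5 -18.3 -17.8]
94 40 [-19.1 -18.7 -18.1]
102 24 [-19.1 -18.7 -18.3]
scene 68 65 [-0.9 -2.9]
scene 78 80 [-1.  -2.6]
scene 88 80 [-1.  -2.6]
scene 98 82 [-0.6 -2.2]
scene lowest [101.19150326 106.11539872]
side 68 52 [ 0.  -1.2]
side 78 63 [-0.3 -1.3]
side 88 70 [ 0.1 -1.4]
side 98 58 [ 0.3 -1.7]
side lowest [100.18392551 105.81061822]
```

send_rows:
  motion:
    - {"x":0,"y":-15,"z":-0.6,"ax":0,"ay":0,"az":0,"claw":30}
    - {"x":0,"y":-45,"z":-2,"ax":0,"ay":0,"az":0,"claw":30}
    - {"x":0,"y":-82,"z":-3.3,"ax":0,"ay":0,"az":0,"claw":30}
    - {"x":0,"y":-122,"z":-5,"ax":0,"ay":0,"az":0,"claw":30}
    - {"x":0,"y":-160,"z":-6.5,"ax":0,"ay":0,"az":0,"claw":30}

```text
time_s: 8.93
tool_pos: [0.5982, -0.0539, 0.1966]
ee_rot: [0.048, 0.706, -0.048, 0.705]
force: [0.8, -0.3, -0.6]
finger_gap: 0.409
```

send_rows:
  motion:
    - {"x":0,"y":-35,"z":-1.5,"ax":0,"ay":0,"az":0,"claw":30}
    - {"x":0,"y":-62,"z":-2.5,"ax":0,"ay":0,"az":0,"claw":30}
    - {"x":0,"y":-76,"z":-3,"ax":0,"ay":0,"az":0,"claw":30}
    - {"x":0,"y":-76,"z":-3,"ax":0,"ay":0,"az":0,"claw":30}
    - {"x":0,"y":-76,"z":-3,"ax":0,"ay":0,"az":0,"claw":30}

```text
time_s: 9.55
tool_pos: [0.5859, -0.1259, 0.1967]
ee_rot: [0.047, 0.706, -0.047, 0.705]
force: [0.5, 0.1, -2.2]
finger_gap: 0.412
```

```bash
python3 - <<'E'
from look import *
p,d,T,st=look("w11"); rel([.587,-.127,.128],-8.2,st)
q=T[d>0]; q=q[(abs(q[:,1])<14)&(q[:,0]>44)&(q[:,0]<48)&(abs(q[:,2])<30)]; print("can top",np.median(q,0).round(1))
R=Ro.from_quat(st['ee_rot']).as_matrix()
h=cv2.cvtColor(p,cv2.COLOR_RGB2HSV)
m=(h[...,0]>10)&(h[...,0]<25)&(h[...,1]>110)&(h[...,2]>60)&(T[...,0]>165)&(T[...,0]<195)
print("disc(wrist) tool",m.sum(),cv2.minEnclosingCircle(T[m][:,1:].astype(np.float32)),np.median(T[m],0).round(1))
from scipy.optimize import least_squares
for n in("scene","side"):
    _,d=grab_frame(n);P=cloud(n,d)
    t=((P[d>0]-st['tool_pos'])@R)*1000
    k=t[(t[:,0]>72)&(t[:,0]<104)&(np.hypot(t[:,1],t[:,2])<28)]
    s=least_squares(lambda c:np.hypot(k[:,1]-c[0],k[:,2]-c[1])-18,[0,0],loss='soft_l1'); print(n,"can",s.x.round(1), "low",np.percentile(t[(np.hypot(t[:,1],t[:,2])<28)&(t[:,0]<125)][:,0],99.5))
E
```

```text
t 9.6 pos [ 585.9 -125.7  196.7] q [-0.41  0.27  1.58  0.    1.3  -1.85] F [ 0.5 -0.1 -2.1] gap 0.414
shift [68.7 -1.2  1.3] rot [ 0.56 -0.01 -0.02] toolR [[-0.0, 0.133, 0.991], [0.0, 0.991, -0.133], [-1.0, 0.0, -0.0]]
can top [45.9  0.1 -2.5]
disc(wrist) tool 5833 ((-124.38848876953125, -63.69711685180664), 173.65924072265625) [ 190.6 -222.1 -105.7]
scene can [-0.5 -1.7] low 105.3662078633405
side can [-0.2 -0.4] low 104.3415015637594
```

View pics/w11.png

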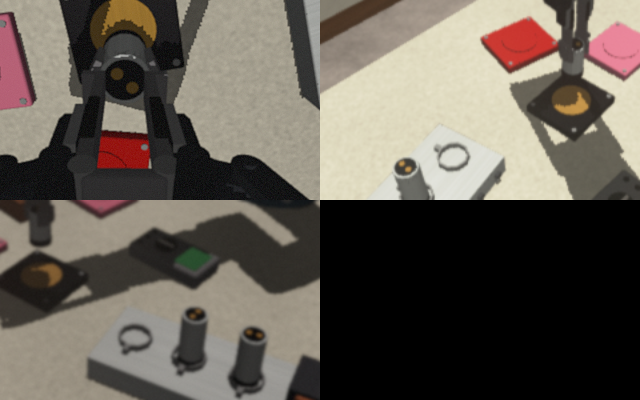

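send_rows:
  motion:
    - {"x":15,"y":-1,"z":1,"ax":0,"ay":0,"az":0,"claw":30}
    - {"x":32,"y":-1,"z":1,"ax":0,"ay":0,"az":0,"claw":30}
    - {"x":50,"y":-1,"z":1,"ax":0,"ay":0,"az":0,"claw":30}
    - {"x":62,"y":-1,"z":1,"ax":0,"ay":0,"az":0,"claw":30}
    - {"x":63,"y":-1,"z":1,"ax":0,"ay":0,"az":0,"claw":30}

```text
time_s: 10.42
tool_pos: [0.5858, -0.1275, 0.1321]
ee_rot: [0.048, 0.706, -0.047, 0.705]
force: [0.1, -0.2, -1.7]
finger_gap: 0.416
```

send_rows:
  motion:
    - {"x":1,"y":0,"z":0,"ax":0,"ay":0,"az":0,"claw":30}
    - {"x":2,"y":0,"z":0,"ax":0,"ay":0,"az":0,"claw":30}
    - {"x":3,"y":0,"z":0,"ax":0,"ay":0,"az":0,"claw":30}

```text
time_s: 10.8
tool_pos: [0.587, -0.1279, 0.1313]
ee_rot: [0.047, 0.705, -0.048, 0.706]
force: [-0.4, 0.1, -0.8]
finger_gap: 0.417
```

```bash
python3 - <<'E'
from look import *
p,d,T,st=look("w12"); rel([.587,-.127,.128],-8.2,st)
q=T[d>0]; q=q[(abs(q[:,1])<14)&(q[:,0]>42)&(q[:,0]<50)&(abs(q[:,2])<30)]; print("can top",np.median(q,0).round(1))
E
```

```text
t 10.85 pos [ 586.9 -127.9  131.1] q [-0.41  0.34  1.62  0.    1.18 -1.85] F [-0.3  1.2 -1.6] gap 0.415
shift [ 3.1  0.9 -0. ] rot [0.5  0.04 0.01] toolR [[0.001, 0.134, 0.991], [-0.0, 0.991, -0.134], [-1.0, -0.0, 0.001]]
can top [45.9  0.1 -3. ]
```

View pics/w12.png

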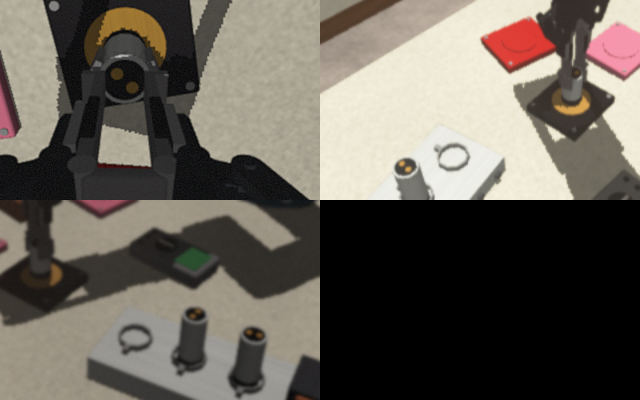

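Centred over the disc and still unloaded. I'll go down in 1 mm steps and watch the force.

send_rows:
  motion:
    - {"x":1,"y":0,"z":0,"ax":0,"ay":0,"az":0,"claw":30}
    - {"x":2,"y":0,"z":0,"ax":0,"ay":0,"az":0,"claw":30}
    - {"x":2,"y":0,"z":0,"ax":0,"ay":0,"az":0,"claw":30}

```text
time_s: 11.32
tool_pos: [0.5866, -0.1278, 0.1286]
ee_rot: [0.047, 0.706, -0.047, 0.705]
force: [0.7, -0.5, -1.7]
finger_gap: 0.41
```

send_rows:
  motion:
    - {"x":1,"y":0,"z":0,"ax":0,"ay":0,"az":0,"claw":30}
    - {"x":1,"y":0,"z":0,"ax":0,"ay":0,"az":0,"claw":30}

```text
time_s: 11.58
tool_pos: [0.5867, -0.1278, 0.1277]
ee_rot: [0.047, 0.706, -0.047, 0.705]
force: [-0.4, -0.7, -2.5]
finger_gap: 0.418
```

send_rows:
  motion:
    - {"x":1,"y":0,"z":0,"ax":0,"ay":0,"az":0,"claw":30}
    - {"x":1,"y":0,"z":0,"ax":0,"ay":0,"az":0,"claw":30}

```text
time_s: 11.82
tool_pos: [0.587, -0.1279, 0.1276]
ee_rot: [0.047, 0.705, -0.048, 0.706]
force: [-1.0, 0.4, 4.4]
finger_gap: 0.414
```

send_rows:
  motion:
    - {"x":1,"y":0,"z":0,"ax":0,"ay":0,"az":0,"claw":30}
    - {"x":1,"y":0,"z":0,"ax":0,"ay":0,"az":0,"claw":30}

```text
time_s: 12.08
tool_pos: [0.5873, -0.1279, 0.1275]
ee_rot: [0.047, 0.705, -0.048, 0.706]
force: [-2.6, 1.2, 9.9]
finger_gap: 0.415
```

Contact. Easing off 1 mm, then opening to the hold width.

send_rows:
  motion:
    - {"x":-1,"y":0,"z":0,"ax":0,"ay":0,"az":0,"claw":34}
    - {"x":-1,"y":0,"z":0,"ax":0,"ay":0,"az":0,"claw":41}
    - {"x":-1,"y":0,"z":0,"ax":0,"ay":0,"az":0,"claw":45}
    - {"x":-1,"y":0,"z":0,"ax":0,"ay":0,"az":0,"claw":51}
    - {"x":-1,"y":0,"z":0,"ax":0,"ay":0,"az":0,"claw":51}

```text
time_s: 12.7
tool_pos: [0.5864, -0.1277, 0.1262]
ee_rot: [0.048, 0.706, -0.047, 0.705]
force: [0.2, 0.3, -1.7]
finger_gap: 0.513
```

```bash
python3 - <<'E'
from look import *
p,d,T,st=look("w13"); rel([.587,-.127,.128],-8.2,st)
print("bow",np.median(T[335:360,300:345].reshape(-1,3),0).round(1))
q=T[d>0]
k=q[(abs(q[:,1])<14)&(q[:,0]>40)&(q[:,0]<52)&(abs(q[:,2])<30)]; print("can top",np.median(k,0).round(1))
k=q[(abs(q[:,1])<45)&(q[:,0]>36)&(q[:,0]<66)&(abs(q[:,2])<25)&(abs(q[:,1])>21)]
for s in(-1,1):print(np.percentile(k[k[:,1]*s>0],[1,99],axis=0).round(1).tolist())
E
```

```text
t 12.75 pos [ 586.5 -127.7  126.3] q [-0.41  0.35  1.63 -0.    1.17 -1.85] F [-0.4  0.4 -1. ] gap 0.51
shift [-1.7  0.8  0.4] rot [ 0.5  -0.04 -0.01] toolR [[-0.001, 0.134, 0.991], [0.0, 0.991, -0.134], [-1.0, 0.0, -0.001]]
bow [-57.9  -0.5  -3.8]
can top [44.6  0.1 -2.5]
[[36.1, -32.0, -18.1], [63.9, -21.2, -5.2]]
[[36.1, 21.0, -17.8], [63.6, 32.3, -4.3]]
```

View pics/w13.png

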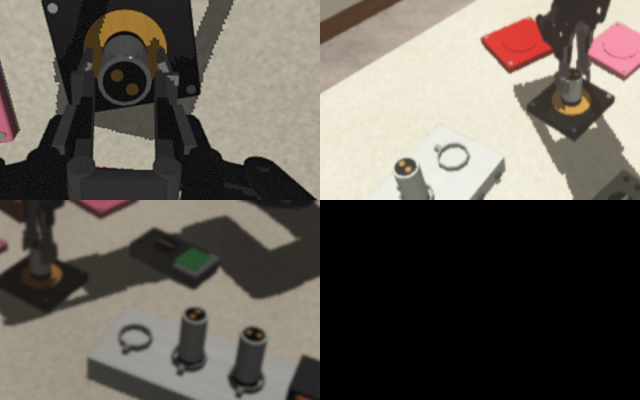

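The can stands free between the open jaws. Raising straight up.

send_rows:
  motion:
    - {"x":-6,"y":0,"z":0,"ax":0,"ay":0,"az":0,"claw":51}
    - {"x":-16,"y":0,"z":0,"ax":0,"ay":0,"az":0,"claw":51}
    - {"x":-35,"y":0,"z":0,"ax":0,"ay":0,"az":0,"claw":51}
    - {"x":-60,"y":0,"z":0,"ax":0,"ay":0,"az":0,"claw":51}
    - {"x":-77,"y":0,"z":0,"ax":0,"ay":0,"az":0,"claw":51}

```text
time_s: 13.48
tool_pos: [0.5875, -0.1281, 0.2066]
ee_rot: [0.047, 0.704, -0.048, 0.707]
force: [0.7, -0.5, -0.5]
finger_gap: 0.515
```

```bash
python3 - <<'E'
from look import *
p,d,T,st=look("w14"); rel([.4377,-.3408,.203],-8.2,st)
for n in("scene","side"):
    _,d=grab_frame(n);P=cloud(n,d);Q=P[d>0]
    k=Q[(np.hypot(Q[:,0]-.586,Q[:,1]+.127)<.03)&(Q[:,2]>.074)&(Q[:,2]<.09)]*1000
    print(n,cv2.minEnclosingCircle(k[:,:2].astype(np.float32)),np.median(k[:,2]))
E
```

```text
t 13.53 pos [ 588.5 -128.5  208.8] q [-0.41  0.26  1.56  0.    1.32 -1.85] F [ 1.5 -1.   0.5] gap 0.512
shift [   5.4 -230.6 -121. ] rot [0.5  0.34 0.09] toolR [[0.006, 0.134, 0.991], [-0.002, 0.991, -0.134], [-1.0, -0.002, 0.006]]
scene ((585.884765625, -127.47805786132812), 19.82171630859375) 82.3724812784982
side ((586.6019287109375, -126.27070617675781), 18.72524642944336) 82.96546451074462
```

View pics/w14.png

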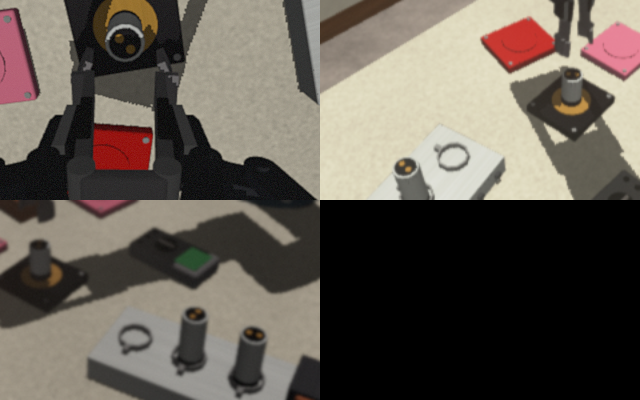

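send_rows:
  motion:
    - {"x":0,"y":-20,"z":-10.4,"ax":0,"ay":0,"az":0,"claw":51}
    - {"x":0,"y":-60,"z":-31,"ax":0,"ay":0,"az":0,"claw":51}
    - {"x":0,"y":-100,"z":-52,"ax":0,"ay":0,"az":0,"claw":51}
    - {"x":0,"y":-140,"z":-72.5,"ax":0,"ay":0,"az":0,"claw":51}
    - {"x":0,"y":-175,"z":-90.5,"ax":0,"ay":0,"az":0,"claw":51}

```text
time_s: 14.35
tool_pos: [0.472, -0.2898, 0.2025]
ee_rot: [0.048, 0.706, -0.047, 0.705]
force: [-0.2, -1.0, -1.9]
finger_gap: 0.513
```

send_rows:
  motion:
    - {"x":0,"y":-30,"z":-15.5,"ax":0,"ay":0,"az":0,"claw":51}
    - {"x":0,"y":-55.5,"z":-29,"ax":0,"ay":0,"az":0,"claw":51}
    - {"x":0,"y":-55.5,"z":-29,"ax":0,"ay":0,"az":0,"claw":51}
    - {"x":0,"y":-55.5,"z":-29,"ax":0,"ay":0,"az":0,"claw":51}

```text
time_s: 14.85
tool_pos: [0.4372, -0.3395, 0.2029]
ee_rot: [0.048, 0.706, -0.047, 0.705]
force: [0.0, 0.2, -1.1]
finger_gap: 0.506
```

```bash
python3 - <<'E'
from look import *
p,d,T,st=look("w15"); rel([.4377,-.3408,.203],-8.2,st)
cv2.imwrite("pics/w15.png",p[:,:,::-1])
q=T[d>0]
k=q[(abs(q[:,1])<45)&(q[:,0]>36)&(q[:,0]<68)&(abs(q[:,2])<30)&(abs(q[:,1])>18)]
for s in(-1,1):print("jaw",np.percentile(k[k[:,1]*s>0],[1,99],axis=0).round(1).tolist())
R=Ro.from_quat(st['ee_rot']).as_matrix();P=(T/1000)@R.T+st['tool_pos'];P=P[d>0]
m=(P[:,2]>.038)&(P[:,2]<.052)&(np.hypot(P[:,0]-.438,P[:,1]+.341)<.08);k=T[d>0][m]
print("rim tool",m.sum(),cv2.minAreaRect(k[:,1:].astype(np.float32)),np.median(k[:,0]))
print(np.percentile(k,[1,99],axis=0).round(1).tolist())
E
```

```text
t 14.9 pos [ 437.5 -339.3  203.1] q [-0.87  0.16  1.69  0.    1.29 -2.31] F [ 0.2  0.8 -0.4] gap 0.51
shift [ 0.1 -1.5  0.4] rot [ 0.53 -0.04 -0.07] toolR [[-0.001, 0.133, 0.991], [0.001, 0.991, -0.133], [-1.0, 0.001, -0.001]]
jaw [[36.0, -32.2, -18.2], [63.8, -18.9, 3.0]]
jaw [[36.0, 20.3, -17.8], [63.8, 32.1, -4.1]]
rim tool 1924 ((-1.7783775329589844, 1.356689453125), (112.14353942871094, 58.77143478393555), 0.7211050391197205) 159.15834405557172
[[157.2, -57.2, -28.1], [164.8, 53.5, 30.0]]
```

View pics/w15.png

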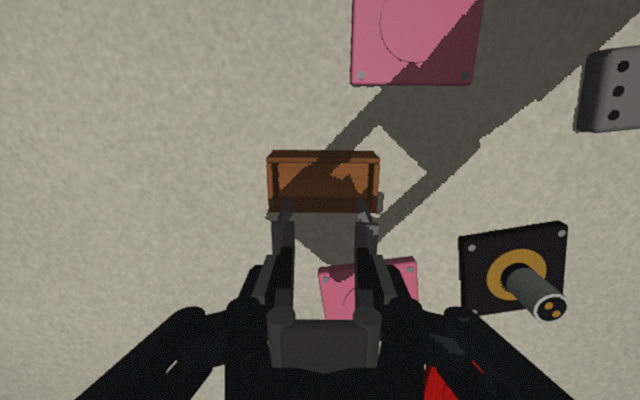

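send_rows:
  motion:
    - {"x":20,"y":-1.7,"z":2,"ax":0.5,"ay":0,"az":0,"claw":51}
    - {"x":45,"y":-1.7,"z":2,"ax":0.5,"ay":0,"az":0,"claw":51}
    - {"x":65,"y":-1.7,"z":2,"ax":0.5,"ay":0,"az":0,"claw":51}
    - {"x":80,"y":-1.7,"z":2,"ax":0.5,"ay":0,"az":0,"claw":51}
    - {"x":80,"y":-1.7,"z":2,"ax":0.5,"ay":0,"az":0,"claw":51}

```text
time_s: 15.62
tool_pos: [0.4388, -0.3411, 0.1226]
ee_rot: [0.051, 0.706, -0.05, 0.705]
force: [0.1, -0.5, -1.3]
finger_gap: 0.511
```

```bash
python3 - <<'E'
from look import *
p,d,T,st=look("w16"); rel([.4377,-.3408,.0687],-8.2,st)
cv2.imwrite("pics/w16.png",cv2.resize(p[120:320,180:460],None,fx=2.5,fy=2.5)[:,:,::-1])
q=T[d>0]
k=q[(abs(q[:,1])<45)&(q[:,0]>36)&(q[:,0]<68)&(abs(q[:,2])<30)&(abs(q[:,1])>18)]
for s in(-1,1):print("jaw",np.percentile(k[k[:,1]*s>0],[1,99],axis=0).round(1).tolist())
m=(abs(q[:,0]-79)<5)&(np.hypot(q[:,1],q[:,2])<75);k=q[m]
print("rim tool",m.sum(),cv2.minAreaRect(k[:,1:].astype(np.float32)),np.percentile(k,[1,99],axis=0).round(1).tolist())
E
```

```text
t 15.68 pos [ 439.3 -341.8  123.6] q [-0.87  0.26  1.74  0.    1.14 -2.3 ] F [-0.8 -0.3 -0.2] gap 0.511
shift [54.9  0.7 -1.7] rot [ 0.03 -0.03 -0.03] toolR [[-0.0, 0.142, 0.99], [0.001, 0.99, -0.142], [-1.0, 0.0, -0.0]]
jaw [[36.0, -32.0, -18.1], [63.9, -19.3, -4.1]]
jaw [[36.1, 20.4, -17.6], [63.4, 32.2, -4.5]]
rim tool 3164 ((-0.289794921875, -1.1434974670410156), (112.1342544555664, 57.787635803222656), 0.12553226947784424) [[77.2, -55.5, -29.9], [83.7, 55.0, 27.1]]
```

View pics/w16.png

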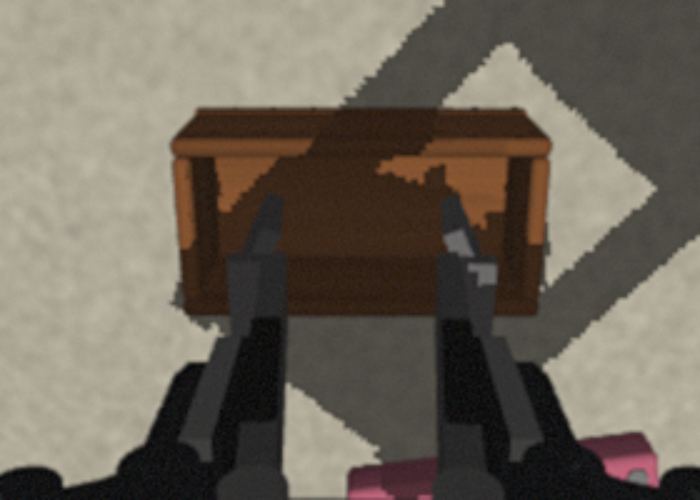

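Aligned to within 1 mm. Lowering into the stand.

send_rows:
  motion:
    - {"x":12,"y":0,"z":0,"ax":0,"ay":0,"az":0,"claw":51}
    - {"x":24,"y":0,"z":0,"ax":0,"ay":0,"az":0,"claw":51}
    - {"x":36,"y":0,"z":0,"ax":0,"ay":0,"az":0,"claw":51}
    - {"x":47,"y":0,"z":0,"ax":0,"ay":0,"az":0,"claw":51}
    - {"x":50,"y":0,"z":0,"ax":0,"ay":0,"az":0,"claw":51}

```text
time_s: 16.4
tool_pos: [0.4386, -0.3416, 0.0725]
ee_rot: [0.051, 0.706, -0.05, 0.705]
force: [0.7, 0.2, -1.1]
finger_gap: 0.51
```

send_rows:
  motion:
    - {"x":1,"y":0,"z":0,"ax":0,"ay":0,"az":0,"claw":51}
    - {"x":2,"y":0,"z":0,"ax":0,"ay":0,"az":0,"claw":51}
    - {"x":2,"y":0,"z":0,"ax":0,"ay":0,"az":0,"claw":51}

```text
time_s: 16.77
tool_pos: [0.4393, -0.3423, 0.0721]
ee_rot: [0.05, 0.705, -0.051, 0.705]
force: [0.4, -0.4, -1.6]
finger_gap: 0.513
```

send_rows:
  motion:
    - {"x":1,"y":0,"z":0,"ax":0,"ay":0,"az":0,"claw":51}
    - {"x":2,"y":0,"z":0,"ax":0,"ay":0,"az":0,"claw":51}
    - {"x":2,"y":0,"z":0,"ax":0,"ay":0,"az":0,"claw":51}

```text
time_s: 17.15
tool_pos: [0.4391, -0.3421, 0.0697]
ee_rot: [0.051, 0.705, -0.051, 0.705]
force: [-0.2, -0.6, -1.0]
finger_gap: 0.509
```

send_rows:
  motion:
    - {"x":1,"y":0,"z":0,"ax":0,"ay":0,"az":0,"claw":51}
    - {"x":1,"y":0,"z":0,"ax":0,"ay":0,"az":0,"claw":51}

```text
time_s: 17.4
tool_pos: [0.4394, -0.3423, 0.0694]
ee_rot: [0.05, 0.705, -0.051, 0.705]
force: [-1.5, 1.6, 4.7]
finger_gap: 0.509
```

Floor contact (about 5 N). Opening gradually.

send_rows:
  motion:
    - {"x":0,"y":0,"z":0,"ax":0,"ay":0,"az":0,"claw":56}
    - {"x":0,"y":0,"z":0,"ax":0,"ay":0,"az":0,"claw":64}
    - {"x":0,"y":0,"z":0,"ax":0,"ay":0,"az":0,"claw":80}
    - {"x":0,"y":0,"z":0,"ax":0,"ay":0,"az":0,"claw":100}
    - {"x":0,"y":0,"z":0,"ax":0,"ay":0,"az":0,"claw":100}

```text
time_s: 18.02
tool_pos: [0.4391, -0.3422, 0.0688]
ee_rot: [0.051, 0.705, -0.051, 0.705]
force: [0.3, 0.6, -0.2]
finger_gap: 1.0
```

```bash
python3 - <<'E'
from look import *
p,d,T,st=look("w17"); rel([.4377,-.3408,.16],-8.2,st)
cv2.imwrite("pics/w17.png",p[:,:,::-1])
print("bow",np.median(T[335:360,300:345].reshape(-1,3),0).round(1))
E
```

```text
t 18.07 pos [ 439.1 -342.2   68.8] q [-0.88  0.34  1.77 -0.    1.03 -2.3 ] F [0.1 0.1 0.4] gap 1.001
shift [-91.2   1.2  -1.6] rot [-0.  0.  0.] toolR [[0.0, 0.143, 0.99], [-0.0, 0.99, -0.143], [-1.0, -0.0, 0.0]]
bow [-57.1  -0.5  -3.1]
```

View pics/w17.png

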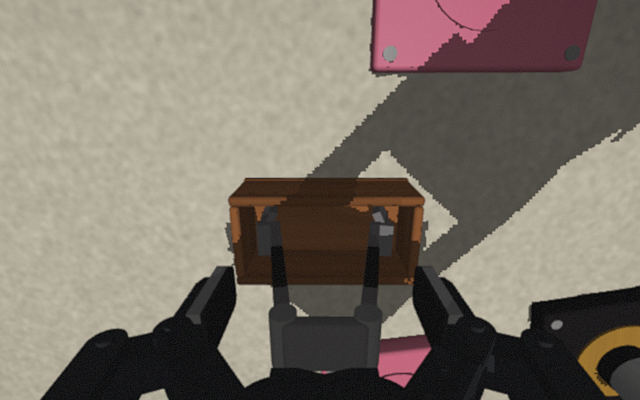

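The tongs stand free with open fingers either side (px 225 and 425). Retreating upward.

send_rows:
  motion:
    - {"x":-12,"y":0,"z":0,"ax":0,"ay":0,"az":0,"claw":100}
    - {"x":-35,"y":0,"z":0,"ax":0,"ay":0,"az":0,"claw":100}
    - {"x":-70,"y":0,"z":0,"ax":0,"ay":0,"az":0,"claw":100}
    - {"x":-105,"y":0,"z":0,"ax":0,"ay":0,"az":0,"claw":100}
    - {"x":-130,"y":0,"z":0,"ax":0,"ay":0,"az":0,"claw":100}

```text
time_s: 18.8
tool_pos: [0.4396, -0.3427, 0.2017]
ee_rot: [0.05, 0.705, -0.051, 0.706]
force: [0.4, 0.6, 0.4]
finger_gap: 1.001
```

send_rows:
  motion:
    - {"x":-20,"y":20,"z":-30,"ax":0,"ay":0,"az":0,"claw":100}
    - {"x":-20,"y":50,"z":-60,"ax":0,"ay":0,"az":0,"claw":100}
    - {"x":-20,"y":60,"z":-70,"ax":0,"ay":0,"az":0,"claw":100}
    - {"x":-20,"y":60,"z":-70,"ax":0,"ay":0,"az":0,"claw":100}

```text
time_s: 19.3
tool_pos: [0.3786, -0.2728, 0.2195]
ee_rot: [0.05, 0.705, -0.051, 0.706]
force: [-0.1, -1.1, -0.2]
finger_gap: 1.002
```

```bash
python3 - <<'E'
from look import *
st=get_state(); print(st['tool_pos'],st['force'],st['finger_gap'])
o=[]
for n in("scene","side"):
    p,d=grab_frame(n);P=cloud(n,d);Q=P[d>0]*1000
    f=lambda c,r,lo,hi:Q[(np.hypot(Q[:,0]-c[0],Q[:,1]-c[1])<r)&(Q[:,2]>lo)&(Q[:,2]<hi)]
    for nm,c,lo,hi in(("short",(586,-127),74,90),("tallA",(610,190),115,135),("tallB",(593,271),115,135)):
        k=f(c,30,lo,hi); print(n,nm,cv2.minEnclosingCircle(k[:,:2].astype(np.float32)),np.median(k[:,2]))
    k=f((438,-341),45,117,135)
    if len(k): print(n,"bow",len(k),cv2.minAreaRect(k[:,:2].astype(np.float32)),np.median(k[:,2]))
    o.append(cv2.resize(p,(400,250)))
    o.append(cv2.resize(p[110:270,180:436] if n=="scene" else p[110:270,280:536],(400,250),interpolation=3))
cv2.imwrite("pics/fin.png",np.vstack([np.hstack(o[:2]),np.hstack(o[2:])])[:,:,::-1])
E
```

```text
[ 0.37855181 -0.27275557  0.21953675] [-0.1366282  -1.09800384 -0.21038144] 1.001755942371357
scene short ((586.1956787109375, -126.08102416992188), 18.865108489990234) 82.59946817949933
scene tallA ((609.7412109375, 189.8648681640625), 18.9400634765625) 124.33679358014595
scene tallB ((593.4803466796875, 271.93890380859375), 19.34187126159668) 124.01082576137853
scene bow 93 ((437.7628173828125, -342.0585021972656), (41.59405517578125, 23.532663345336914), 81.46503448486328) 126.02163189127663
side short ((585.2880859375, -126.4259262084961), 18.32649040222168) 83.01989478474556
side tallA ((609.083740234375, 190.49008178710938), 18.1138916015625) 125.05903383015098
side tallB ((592.61181640625, 271.2810974121094), 17.919055938720703) 125.08817779484085
side bow 138 ((437.7488098144531, -339.6117248535156), (42.14719772338867, 22.497512817382812), 80.6485824584961) 126.3548697357387
```

View pics/fin.png

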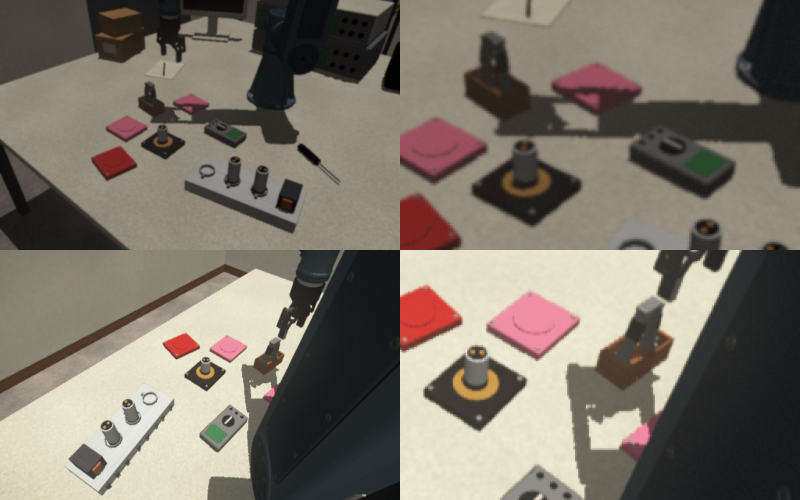

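Everything is in place: can upright on the disc, tongs in the stand, taller cans and meter unmoved. The robot touches nothing.

```bash
python3 -c "
from bench import *
print(sign_off())"
```

```text
the job is handed in; nothing more can be done
None
```

The short can now stands upright on the brass disc of the black discharge block, and the tongs are back upright in their stand. The job was handed in at about 19.4 s. The tongs alone touched the can, and they opened only once it was resting on the disc.

- **Can:** its axis is within about 1 mm of the disc centre, against 17 mm of room. Its top is at about 83 mm, where 82 mm is expected.
- **Tongs:** the bow's centre is within 1–2 mm of where it started and at the same height, 126 mm.
- **Things to leave alone:** both taller cans measure within 1–2 mm of their starting places. I checked the meter only by eye, and it looks unmoved.
- **Forces:** the highest wrist force I read was about 12 N, as the fingers first closed on the tongs in the stand.
- **Disagreements:** the cameras and the pose readings differed by 1–3 mm at times. I therefore made the final alignments at the can and the stand from the wrist camera, relative to the tool. No check failed.

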